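# Hang the hook-on feeder cup on the perch rod

## Robot

A 6-joint arm with a two-finger parallel gripper is mounted at the origin on the work surface. World frame = base frame: x ahead of the robot, y to its left, z up, the work surface at z = 0. Lengths are in m, angles in rad, forces in N, time in s.
With the tool pointing down it reaches from about 0.35 to 0.975 m from the base axis. Payload 4.9 kg.
Tool frame: the origin (TCP) lies midway between the tips of the shut fingers; the grasp point (between the pads) lies 19 mm behind it; z points along the fingers, y is the line along which they close (so a half turn about z gives the same grasp; the last joint's range is limited). The gripper opens to 85 mm and grips with 20 to 120 N. Pads are 22 mm wide; open, the fingers measure 114 mm over their backs; the gripper's body (76 mm by 85 mm) begins 54 mm behind the grasp point. The pads swing forward as they close: fully open they stand 13 mm farther back than shut.
Start: joints at [-1.26, 0.053, 1.613, -0, 1.476, -0.119], TCP at [0.26, -0.568, 0.231] pointing down, gripper open.
Joint ranges: [-3.01, 3.01], [-1.01, 2.22], [0.06, 2.58], [-1.02, 4.17], [0.09, 2.62], [-3.14, 3.14]. Speed limits (rad/s): [2.57, 2.57, 3.14, 3.14, 3.14, 3.14].

## Interface

Orientations are given as a unit quaternion [w, x, y, z].
In Python, from plant import state, grab_frame, job_done, cut_out, place_of gives the robot as it stands.
- The arm moves only by the tool jog_arm, never from a script. Its argument "motion" is text: rows parted by semicolons, each of 7 numbers parted by spaces: the opening in per cent of the stroke, from 0 (shut) to 100 (fully open), then the shift along the tool's x, y, z as a fraction of full scale, then the turn, a rotation vector about the tool's x, y, z as a fraction of full scale. A call has exactly 5 rows; each row is the pose to reach, as a shift and turn from the pose commanded when the call began, along the tool's axes at that moment; what a row does not reach only later rows make up. Full scale, the value 1, is 50 cm for a shift and 1.5 rad for a turn. A row lasts 1/8 s, in which the tool goes at most 62.5 mm and 10.7 degrees, less where a joint would pass 70% of its speed; a pose out of reach is approached as far as the arm can. A call with a number of a shift or a turn outside -1 to 1 is refused whole. A call with a gripper value outside its range is refused whole. The fingers move at their own pace and stop on an object; the grip force is fixed at half the most. Time passes only in rows, so rows that repeat a pose let the fingers close, or fill a call up. It gives the time, the measured TCP pose, the force, the opening and the grip force at its end, in the units of the state.
- state(): the state, without advancing time (a new reading comes with each control period).
- grab_frame(name): name is "scene" or "top" or "wrist"; returns a dict with "color" (400x640x3 uint8, red, green, blue), "range_z" (400x640 float32, m along the optical axis (not along the pixel's ray), 0 where there is no reading), "intrinsics" (3x3 intrinsics, pixels), "world_from_camera" (4x4, takes a point from camera to world coordinates). Camera axes: x right, y up, looking along -z (the intrinsics and any distortion apply to the point x, -y, -z); pixel columns grow to the right and rows downward; lengths in m; the calibration is good to about 2 mm. A picture is of the moment at which its call begins.
- job_done(): hands the job in; it is judged then, once.
Trained networks look in the newest picture that a camera, given by its name, has taken for a name from the list of things; names that differ only in an ending like _2 or _b are one class to them, and where a whole thing is asked for, a point or a joint stands for the part that bears it (a point fixed in the world has none). Each returns a list of dicts, best first, with "p" (0 to 1); they miss things now and then, are a little off and sometimes report something else, mostly with a low value. They report only what shows in the picture. A call takes as long as a camera call.
- cut_out(camera, thing): "pixels" (400x640 bool, what is visible of it).
- place_of(camera, thing): "at" ([x, y, z] in m, in world coordinates, good to about 4 mm: a listed point, or the origin of a listed thing).
The state is a dict: "time": time; "joint_pos": joint angles; "joint_vel": joint speeds; "joint_efforts": joint torques, N m; "tool_pos": TCP position; "tool_rot": TCP orientation; "contact_force": force on the tool from outside, world axes, zero at the start; "ft_torque": the same for the moment, N m; "gripper_width": opening from 0.0 (shut) to 1.0 (fully open); "grasp_force": force on a finger pad.
Only numpy, scipy, OpenCV 4.12 (cv2) and the standard library are available. Lean on these libraries where they do the work, as an engineer would, in place of code of your own. Each camera call takes 0.05 s, during which the arm holds its last target. There are 200 camera calls.

## Task

Hang the steel feeder cup by its hook over the middle of the grey perch rod. Let the rod take the weight while you still hold the cup, then let go slowly: its weight is off-centre, so it will settle at a lean, and it must not swing hard, tip over or come off. Leave it hanging still, and the other things on the shelf where they are.

Things in the scene. Friction and masses are not known exactly. Their poses are not given: they have to be found in the camera images.
- cup: loose steel cup, 56 (x) by 76 (y) by 50 mm high, 176 to 286 g, standing; a back plate 36 mm wide on its +x side rises to a wooden grip (188 mm overall) and has a hook on its +x face. Origin: centre of underside; z up, x towards the hook. Hung freely it leans 0.33 rad, the grip tipping 15 mm to the cup side; let go at once it swings fast, but if opened bit by bit it leans on the opening finger
- cup_grip (a point): centre of the cup's dark wooden grip block: 14 mm thick (x), 44 mm wide (y), 36 mm high; at (30.5, 0, 170) mm in the cup's frame, axes as the cup's. Pinch it across its 14 mm thickness to carry the cup without tilting. Below the grip is only the plate (5 mm thick) down to the hook's top, 30 mm below this point
- cup_hook (a point): where the rod's axis lies once seated in the hook: (44, 0, 125) mm in the cup's frame, i.e. 13.5 mm to +x and 45 mm below cup_grip; same axes. The hook is a V roof 36 mm wide (y), open below, between the plate and a rear lip: gap 22 mm, lip flaring out down to 39 mm below. It clears the rod when carried 50 mm or more above its seat; plate and cup pass down beside the rod
- rod_mid (a point): middle of the grey plastic perch rod, on its axis, 185 mm above the shelf. The rod is level, 14 mm thick, along this point's y; z is up. It is free from 83 mm on +y (the clamp) to 73 mm on -y (a 20 mm round end knob). The cup may hang on either side
- stand: fixed bamboo stand with the perch bracket clamped on: base board 140 by 120 by 18 mm and a 30 mm square post, 213 mm high, both centred 105 mm to +y of the origin, with a grey clamp about 50 mm square (160 to 210 mm high) at rod height and its screw knob on the +x side. Origin on the shelf below rod_mid; y along the rod towards the post, z up
- ball_center (a point): centre of a yellow silicone ball, 64 mm diameter, resting on a cork ring; bystander
- toggle_center (a point): centre of a walnut toggle block, 90 by 40 by 30 mm with a short stub on top (60 mm high); bystander
- cone_center (a point): mid-height of an orange acrylic cone, 70 mm wide and 100 mm high; bystander
- canister_center (a point): mid-height of an aluminium canister with a screw lid, 90 mm wide and 128 mm high; bystander

How it is judged:
On the way:
1. the cup's hook rests on the rod, pressing on it, while the gripper still holds the cup (contact force between cup and stand above 0.5 N and contact force between the fingers and cup above 0.5 N and x of cup_hook in the frame of rod_mid between -0.012 and 0.012 m and z of cup_hook in the frame of rod_mid between -0.012 and 0.008 m), for 0.2 s.
At the end, for the whole second after the job is handed in: The hook sits on the rod (within 12 mm across and in height) and within 30 mm of the rod's middle; the cup leans less than 0.6 rad, hangs free and is at rest (below 0.03 m/s and 0.2 rad/s), the rod bearing it (contact force between cup and stand above 0.5 N and x of cup_hook in the frame of rod_mid between -0.012 and 0.012 m and z of cup_hook in the frame of rod_mid between -0.012 and 0.012 m and y of cup_hook in the frame of rod_mid between -0.03 and 0.03 m and angle between cup's own z axis and vertical below 0.6 rad and linear speed of cup below 0.03 m/s and angular speed of cup below 0.2 rad/s); the robot touches nothing.
It fails at once if the cup tips or swings up past 46 degrees from upright (angle between cup's own z axis and vertical above 0.8 rad).
It fails at once if the ball, toggle block, cone or canister is moved more than 30 mm (distance of any of ball_center, toggle_center, cone_center, canister_center from where it was at the start of the episode above 0.03 m).
It fails at once if the cup swings faster than 2 rad/s while its hook is at the rod (distance between cup_hook and rod_mid below 0.035 m and angular speed of cup above 2 rad/s).
It also fails if it takes over 64 s, if anything falls off the work surface, if the arm or the gripper's body presses on something with over 40 N, if the wrist force passes 120 N, or if a joint passes its speed limit or range.

## Working session

There is one attempt and no reset: what is moved stays moved. The work goes in short steps, Python scripts to look and compute and a tool call to move; the robot and the scene stay as the last step left them, time stands still between calls to the robot, and variables do not carry over. Pictures are saved under pics/ and viewed, at most 10 in all, crops included, and the job is handed in when it is done.

Besides the shell and the picture viewer there is one more tool, called after "Request:" by a JSON object that holds its "method" and its "body", one argument or row to a line. jog_arm: Moves the arm, as the interface text tells. Shift numbers are shares of 50 cm and turn numbers shares of 1.5 rad, none past 1 either way. Its arguments: {"type":"object","properties":{"motion":{"type":"string"}},"required":["motion"]}

```bash
mkdir -p pics; python3 - <<'E'
from plant import *
import cv2,numpy as np
s=state(); print(s['time'],s['tool_pos'],s['tool_rot'],s['gripper_width'])
ims=[]
for c in ['scene','top']:
    f=grab_frame(c); ims.append(f['color'])
    for t in ['cup','cup_grip','cup_hook','rod_mid','stand','ball_center','toggle_center','cone_center','canister_center']:
        print(c,t,[(np.round(r['at'],3).tolist(),round(r['p'],2)) for r in place_of(c,t)[:2]])
cv2.imwrite('pics/a.png',cv2.resize(np.vstack(ims)[:,:,::-1],(480,600)))
cv2.imwrite('pics/b.png',ims[0][:,:,::-1])
cv2.imwrite('pics/c.png',ims[1][:,:,::-1])
E
```

```text
0.0 [ 0.26022018 -0.56755771  0.23004447] [-1.04111847e-03  9.77004001e-01  2.13218403e-01 -1.04070820e-04] 1.002771573402566
scene cup [([0.566, -0.224, -0.003], 0.65), ([0.609, -0.224, 0.123], 0.65)]
scene cup_grip [([0.595, -0.226, 0.169], 0.86), ([0.664, -0.387, 0.052], 0.39)]
scene cup_hook [([0.608, -0.23, 0.126], 0.84)]
scene rod_mid [([0.594, 0.146, 0.18], 0.76)]
scene stand [([0.594, 0.152, -0.0], 0.81)]
scene ball_center [([0.754, -0.009, 0.034], 0.59)]
scene toggle_center [([0.764, 0.172, 0.015], 0.65)]
scene cone_center [([0.66, -0.384, 0.051], 0.68), ([0.594, 0.149, -0.001], 0.5)]
scene canister_center [([0.672, 0.402, 0.064], 0.88), ([0.566, -0.222, 0.0], 0.45)]
top cup [([0.563, -0.226, 0.001], 0.69)]
top cup_grip [([0.601, -0.224, 0.17], 0.58)]
top cup_hook [([0.612, -0.227, 0.124], 0.64)]
top rod_mid [([0.594, 0.147, 0.183], 0.56)]
top stand [([0.592, 0.149, -0.001], 0.88)]
top ball_center [([0.754, -0.007, 0.041], 0.74), ([0.671, 0.402, 0.062], 0.2)]
top toggle_center [([0.759, 0.168, 0.014], 0.68)]
top cone_center [([0.658, -0.389, 0.049], 0.73), ([0.764, 0.167, 0.014], 0.29)]
top canister_center [([0.672, 0.401, 0.063], 0.87)]
```

View pics/b.png

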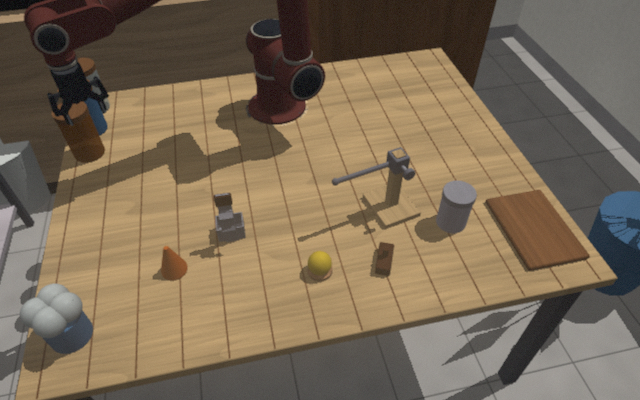

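View pics/c.png

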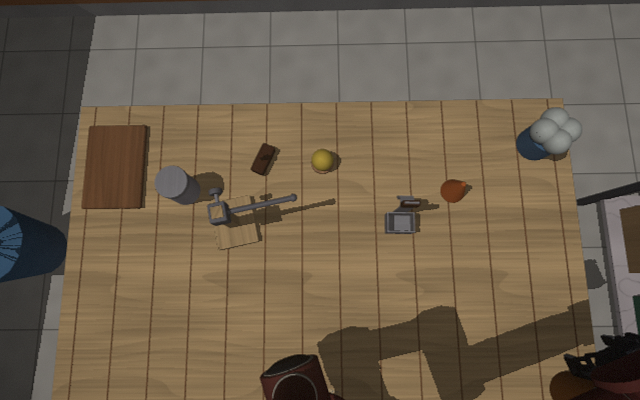

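The scene view shows the cup at (229,220), with its grip at (223,200). The rod runs from its knob at (336,181) to the clamp at (398,160), and the ball, toggle and cone are clear of the path. In the top view the cup is at (402,222) and nearly square to the world axes. The rod, (295,197) to (218,212), is turned about 10°. Next I'll measure both yaws from depth.

```bash
cat > h.py <<'E'
from plant import *
import numpy as np,cv2
def cloud(c,thing):
    f=grab_frame(c); r=cut_out(c,thing)
    m=r[0]['pixels']&(f['range_z']>0); v,u=np.nonzero(m); z=f['range_z'][m]; K=f['intrinsics']
    p=np.stack([(u-K[0,2])/K[0,0]*z,-(v-K[1,2])/K[1,1]*z,-z],1)
    T=f['world_from_camera']; return p@T[:3,:3].T+T[:3,3]
def line(p):
    vx,vy,x,y=cv2.fitLine(p[:,:2].astype(np.float32),cv2.DIST_HUBER,0,.01,.01).ravel(); return np.round([vx,vy,x,y],4),len(p)
E
python3 - <<'E'
from h import *
for c in ['top','scene']:
    p=cloud(c,'stand'); 
    for lo,hi in [(.165,.205)]:
        q=p[(p[:,2]>lo)&(p[:,2]<hi)]; q=q[(q[:,1]<.22)]
        if len(q): 
            l,n=line(q); d=q[:,:2]@l[:2]; print(c,'rod',l,n,'y range',q[:,1].min(),q[:,1].max(),'z',np.percentile(q[:,2],[5,50,95]), 'x at ends',q[q[:,1].argmin()],q[q[:,1].argmax()])
    p=cloud(c,'cup')
    for lo,hi in [(.183,.2),(.155,.2),(.1,.145),(.04,.055)]:
        q=p[(p[:,2]>lo)&(p[:,2]<hi)]
        if len(q)>5: print(c,'cup',lo,line(q),'minAreaRect',cv2.minAreaRect(q[:,:2].astype(np.float32)))
E
```

```text
top rod [ 0.2038 -0.979   0.5986  0.1382] 375 y range 0.05912903239621897 0.21981403687861836 z [0.18610809 0.19049557 0.19427553] x at ends [0.61103362 0.05912903 0.187695  ] [0.57712211 0.21981404 0.19195579]
top cup 0.183 (array([ 0.0903,  0.9959,  0.5967, -0.2186], dtype=float32), 100) minAreaRect ((0.5964204668998718, -0.22396089136600494), (0.041518714278936386, 0.013173949904739857), 89.17670440673828)
top cup 0.155 (array([ 0.0763,  0.9971,  0.5951, -0.2219], dtype=float32), 135) minAreaRect ((0.5962007641792297, -0.2238144874572754), (0.04185899347066879, 0.013376891613006592), 87.70124816894531)
top cup 0.1 (array([ 0.738 , -0.6748,  0.6109, -0.2221], dtype=float32), 82) minAreaRect ((0.6088577508926392, -0.22501924633979797), (0.03564084693789482, 0.029656795784831047), 88.442626953125)
top cup 0.04 (array([ 0.0457,  0.999 ,  0.5762, -0.2369], dtype=float32), 126) minAreaRect ((0.5677947402000427, -0.2240588665008545), (0.07691441476345062, 0.05841998755931854), 87.77297973632812)
scene rod [ 0.2    -0.9798  0.6061  0.1246] 275 y range 0.058824827445532274 0.21866033647947
[... 227 characters left out ...]
0788574, -0.22456173598766327), (0.017058080062270164, 0.04268655553460121), 0.29551103711128235)
scene cup 0.155 (array([ 0.0768,  0.997 ,  0.6017, -0.2261], dtype=float32), 213) minAreaRect ((0.5978201031684875, -0.22492636740207672), (0.017913470044732094, 0.04392987862229347), 0.49545955657958984)
scene cup 0.1 (array([ 0.752 , -0.6592,  0.6163, -0.225 ], dtype=float32), 278) minAreaRect ((0.6122792959213257, -0.2254418283700943), (0.03599584847688675, 0.0398743636906147), 87.5494613647461)
scene cup 0.04 (array([ 0.2495, -0.9684,  0.5816, -0.2159], dtype=float32), 142) minAreaRect ((0.5700228810310364, -0.22409670054912567), (0.07643845677375793, 0.06377183645963669), 88.40658569335938)
```

```bash
cat >> h.py <<'E'
from scipy.spatial.transform import Rotation as R
def goto(p,yaw):
    """fractions to reach TCP p, tool down, tool y at world angle yaw"""
    s=state(); w=s['tool_rot']; r=R.from_quat([*w[1:],w[0]])
    c,n=np.cos(yaw),np.sin(yaw)
    t=R.from_matrix(np.array([[-n,c,0],[c,n,0],[0,0,-1]]).T)
    print(round(s['time'],2),s['tool_pos'].round(4) if hasattr(s['tool_pos'],'round') else s['tool_pos'],'F',np.round(s['contact_force'],2),'w',round(s['gripper_width'],3))
    return np.round(r.inv().apply(np.array(p)-s['tool_pos'])/.5,4),np.round((r.inv()*t).as_rotvec()/1.5,4)
E
python3 -c "
from h import *
print(goto([.597,-.2245,.26],-.025))"
```

```text
1.4 [ 0.2604 -0.5682  0.2313] F [-0.   -0.51  0.84] w 1.001
(array([ 0.8983, -0.3443, -0.0574]), array([ 0.   ,  0.   , -0.744]))
```

Request:
{"method": "jog_arm", "body": {
  "motion": "100 0.898 -0.344 -0.057 0 0 -0.744; 100 0.898 -0.344 -0.057 0 0 -0.744; 100 0.898 -0.344 -0.057 0 0 -0.744; 100 0.898 -0.344 -0.057 0 0 -0.744; 100 0.898 -0.344 -0.057 0 0 -0.744"
}}

```text
time: 2.02
tool_pos: [0.4799, -0.3438, 0.2502]
tool_rot: [0.0, 0.773, 0.634, 0.0]
contact_force: [0.1, -0.3, 0.1]
gripper_width: 0.999
grasp_force: 0.0
```

```bash
python3 -c "
from h import *
print(goto([.597,-.2245,.26],-.025))"
```

```text
2.02 [ 0.4799 -0.3438  0.2502] F [ 0.05 -0.33  0.11] w 0.999
(array([ 0.2798,  0.1828, -0.0196]), array([ 0.0004,  0.0003, -0.115 ]))
```

Request:
{"method": "jog_arm", "body": {
  "motion": "100 0.28 0.183 -0.02 0 0 -0.115; 100 0.28 0.183 -0.02 0 0 -0.115; 100 0.28 0.183 -0.02 0 0 -0.115; 100 0.28 0.183 -0.02 0 0 -0.115; 100 0.28 0.183 -0.02 0 0 -0.115"
}}

```text
time: 2.65
tool_pos: [0.5963, -0.227, 0.2596]
tool_rot: [-0.0, 0.718, 0.696, -0.0]
contact_force: [0.3, -0.2, -0.5]
gripper_width: 0.998
grasp_force: 0.0
```

```bash
python3 -c "
from h import *
f=grab_frame('wrist'); cv2.imwrite('pics/d.png',f['color'][:,:,::-1])
for t in ['cup_grip','cup_hook','cup']: print(t,[(np.round(r['at'],4),round(r['p'],2)) for r in place_of('wrist',t)[:2]])
p=cloud('wrist','cup'); 
for lo,hi in [(.18,.2),(.1,.145),(.04,.055)]:
    q=p[(p[:,2]>lo)&(p[:,2]<hi)]
    if len(q)>5: print(lo,len(q),np.median(q,0).round(4),cv2.minAreaRect(q[:,:2].astype(np.float32)))
print(goto([.597,-.2245,.151],-.025))"
```

```text
cup_grip [(array([ 0.5932, -0.2261,  0.1725]), 0.79)]
cup_hook [(array([ 0.61  , -0.2322,  0.1274]), 0.6)]
cup [(array([ 0.5666, -0.2242, -0.0053]), 0.72)]
0.18 1397 [ 0.5957 -0.2247  0.1882] ((0.5955269932746887, -0.22706174850463867), (0.043947648257017136, 0.013896167278289795), 88.44536590576172)
0.1 1289 [ 0.6139 -0.2248  0.1346] ((0.6092538833618164, -0.2277260422706604), (0.03654831647872925, 0.03176961839199066), 88.50032806396484)
0.04 885 [ 0.553  -0.2168  0.0497] ((0.5675303936004639, -0.2262839376926422), (0.0761566087603569, 0.060658056288957596), 88.08511352539062)
2.95 [ 0.5961 -0.2276  0.2598] F [-0.44  0.43  0.05] w 1.002
(array([0.0062, 0.0017, 0.2176]), array([-0.   ,  0.   , -0.005]))
```

View pics/d.png

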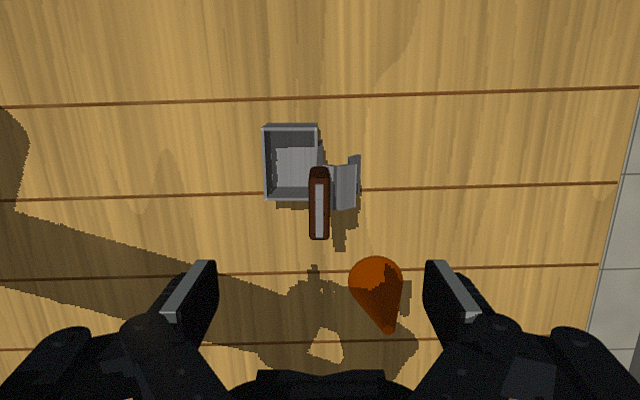

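The wrist view shows the grip block at (319,203), centred between the pads at columns 200 and 445. The hook is on its right at (347,180) and the cone lies farther down at (376,285). I'll descend and close.

Request:
{"method": "jog_arm", "body": {
  "motion": "100 0.003 0 0.07 0 0 -0.003; 100 0.003 0 0.14 0 0 -0.003; 100 0.003 0 0.19 0 0 -0.003; 100 0.003 0 0.217 0 0 -0.003; 100 0.003 0 0.217 0 0 -0.003"
}}

```text
time: 3.58
tool_pos: [0.5961, -0.2252, 0.1504]
tool_rot: [-0.001, 0.717, 0.698, -0.0]
contact_force: [0.1, 0.1, 0.2]
gripper_width: 0.994
grasp_force: 0.0
```

Request:
{"method": "jog_arm", "body": {
  "motion": "50 0 0 0 0 0 0; 30 0 0 0 0 0 0; 10 0 0 0 0 0 0; 0 0 0 0 0 0 0; 0 0 0 0 0 0 0"
}}

```text
time: 4.2
tool_pos: [0.5969, -0.2253, 0.1519]
tool_rot: [0.0, 0.716, 0.698, 0.0]
contact_force: [-0.1, -0.3, 2.6]
gripper_width: 0.156
grasp_force: 59.4
```

```bash
python3 -c "
from h import *
print(goto([.596,-.226,.151],-.028),state()['grasp_force'])
f=grab_frame('wrist'); cv2.imwrite('pics/e.png',f['color'][:,:,::-1])"
```

```text
4.2 [ 0.5969 -0.2253  0.1519] F [-0.14 -0.33  2.63] w 0.156
(array([-0.0014, -0.0017,  0.0018]), array([0.0004, 0.0003, 0.001 ])) 59.38737452030182
```

View pics/e.png

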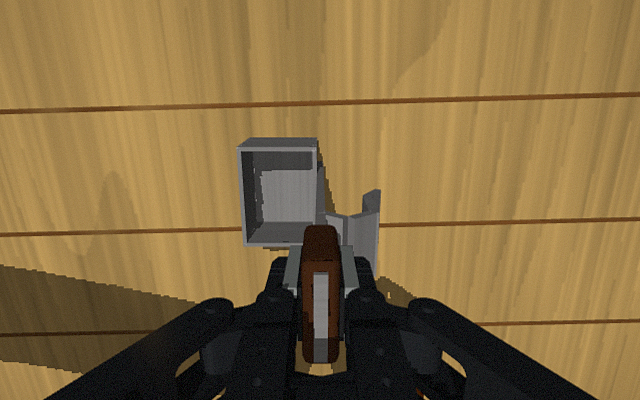

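The pads hold the block squarely, with the grip at (321,290) and the hook at (360,225). Lifting.

Request:
{"method": "jog_arm", "body": {
  "motion": "0 0 0 -0.05 0 0 0; 0 0 0 -0.12 0 0 0; 0 0 0 -0.2 0 0 0; 0 0 0 -0.26 0 0 0; 0 0 0 -0.29 0 0 0"
}}

```text
time: 4.88
tool_pos: [0.597, -0.2253, 0.2976]
tool_rot: [0.001, 0.716, 0.698, 0.0]
contact_force: [-0.6, -0.3, -3.7]
gripper_width: 0.154
grasp_force: 58.9
```

```bash
python3 -c "
from h import *
# grip target over rod_mid, 60 mm back from the rod along rod x
y=.203; c,n=np.cos(y),np.sin(y)
rod=np.array([.597,.146,.185])
print(rod+[-.0135*c,-.0135*n,.0])
print(goto(rod+[-.0135*c,-.0135*n,.111],y))"
```

```text
[0.58377721 0.14327828 0.185     ]
4.88 [ 0.597  -0.2253  0.2976] F [-0.63 -0.31 -3.7 ] w 0.154
(array([ 0.7361, -0.046 ,  0.0027]), array([ 0.001 ,  0.0005, -0.1529]))
```

Request:
{"method": "jog_arm", "body": {
  "motion": "0 0.05 -0.003 0 0 0 -0.01; 0 0.13 -0.008 0 0 0 -0.03; 0 0.22 -0.014 0 0 0 -0.05; 0 0.31 -0.02 0 0 0 -0.07; 0 0.4 -0.025 0 0 0 -0.08"
}}

```text
time: 5.5
tool_pos: [0.5881, -0.0223, 0.2936]
tool_rot: [-0.002, 0.673, 0.74, -0.001]
contact_force: [1.2, -0.1, -2.3]
gripper_width: 0.156
grasp_force: 58.9
```

```bash
python3 -c "
from h import *
print(goto([.5838,.1433,.296],.203))"
```

```text
5.5 [ 0.5881 -0.0223  0.2936] F [ 1.18 -0.11 -2.27] w 0.156
(array([ 0.3305,  0.0229, -0.0043]), array([-0.0024, -0.0012, -0.072 ]))
```

Request:
{"method": "jog_arm", "body": {
  "motion": "0 0.09 0.006 -0.004 0 0 -0.02; 0 0.18 0.012 -0.004 0 0 -0.04; 0 0.26 0.018 -0.004 0 0 -0.06; 0 0.31 0.022 -0.004 0 0 -0.07; 0 0.33 0.023 -0.004 0 0 -0.072"
}}

```text
time: 6.12
tool_pos: [0.5841, 0.1424, 0.2959]
tool_rot: [-0.001, 0.631, 0.776, -0.001]
contact_force: [0.9, -0.5, -1.8]
gripper_width: 0.156
grasp_force: 58.8
```

```bash
python3 -c "
from h import *
print(goto([.5838,.1433,.296],.203))
for c in ['top','scene','wrist']:
    f=grab_frame(c); 
    if c!='top': cv2.imwrite('pics/f_%s.png'%c,f['color'][:,:,::-1] if c=='wrist' else cv2.resize(f['color'][100:250,280:480,::-1],(800,600),interpolation=cv2.INTER_CUBIC))
    for t in ['cup_grip','cup_hook','rod_mid']: print(c,t,[(np.round(r['at'],4),round(r['p'],2)) for r in place_of(c,t)[:1]])
p=cloud('wrist','stand'); q=p[(p[:,2]>.165)&(p[:,2]<.2)&(p[:,1]<.21)]; print('rod',line(q),q.min(0),q.max(0),np.percentile(q[:,2],[5,50,95]))
p=cloud('wrist','cup')
for lo,hi in [(.22,.28),(.15,.19)]:
    q=p[(p[:,2]>lo)&(p[:,2]<hi)]
    if len(q)>5: print(lo,len(q),cv2.minAreaRect(q[:,:2].astype(np.float32)),q.min(0),q.max(0))
print(goto([.5838,.1433,.296],.203))
"
```

```text
6.12 [0.5841 0.1424 0.2959] F [ 0.89 -0.54 -1.75] w 0.156
(array([ 0.0019, -0.0002, -0.0002]), array([-0.0025, -0.0004,  0.0008]))
top cup_grip []
top cup_hook []
top rod_mid [(array([0.5941, 0.148 , 0.1851]), 0.58)]
scene cup_grip [(array([0.586 , 0.1391, 0.315 ]), 0.94)]
scene cup_hook [(array([0.6017, 0.1405, 0.2724]), 0.84)]
scene rod_mid [(array([0.594 , 0.1476, 0.1829]), 0.89)]
wrist cup_grip [(array([0.5858, 0.1385, 0.3175]), 0.75)]
wrist cup_hook [(array([0.5969, 0.1368, 0.2746]), 0.82)]
wrist rod_mid [(array([0.5957, 0.1491, 0.1846]), 0.63)]
rod (array([ 0.2089, -0.9779,  0.5909,  0.1709], dtype=float32), 2167) [0.57632293 0.1270224  0.18488825] [0.60680958 0.20998467 0.19413952] [0.18773343 0.19109678 0.19285929]
0.22 1472 ((0.602983832359314, 0.14165784418582916), (0.039815790951251984, 0.036476172506809235), 11.257325172424316) [0.58001801 0.12599095 0.22061851] [0.62583321 0.16288284 0.27999314]
0.15 6386 ((0.5582239031791687, 0.13381698727607727), (0.06081738695502281, 0.07402077317237854), 11.594161987304688) [0.52104598 0.0922709  0.15010659] [0.58606097 0.17477577 0.18997502]
6.92 [0.5856 0.1403 0.2983] F [ 0.73  0.92 -3.02] w 0.154
(array([ 0.0065, -0.0023,  0.0046]), array([ 0.    , -0.    , -0.0011]))
```

View pics/f_wrist.png

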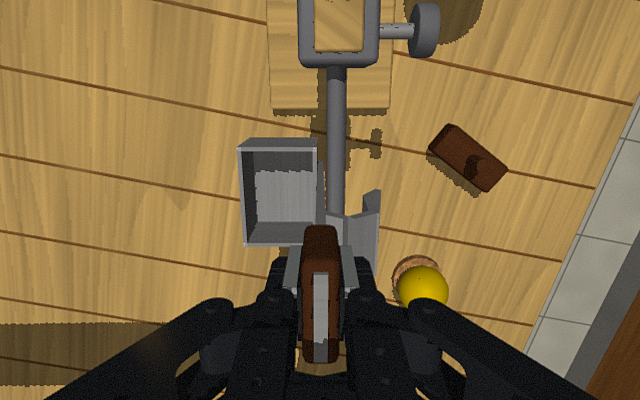

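View pics/f_scene.png

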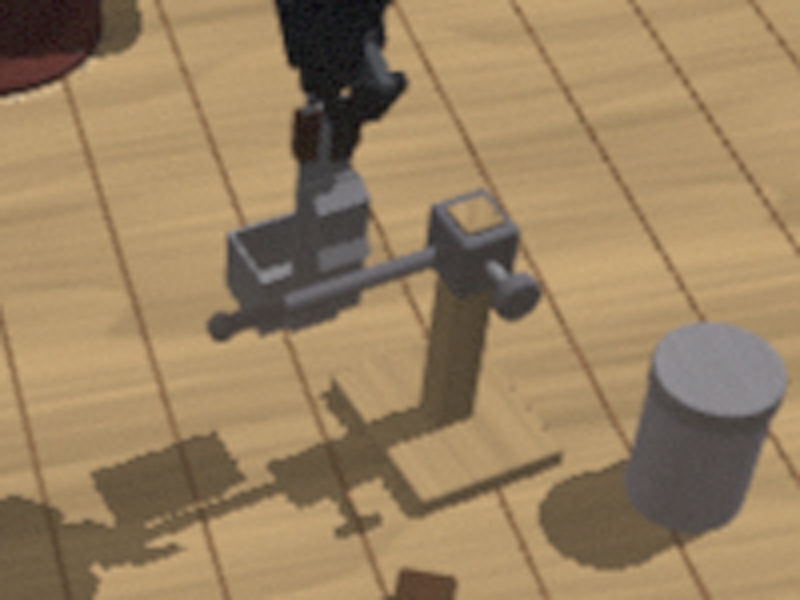

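The wrist view shows the rod (column about 336) passing between the plate (322) and the lip (372) of the hook. The scene view shows the cup above the rod, on the robot's side. The fitted rod line puts the hook about 1 mm too far in +x and 4 mm short along y, so I'll correct that and lower partway.

Request:
{"method": "jog_arm", "body": {
  "motion": "0 0.008 -0.002 0 0 0 -0.004; 0 0.008 -0.002 0.03 0 0 -0.004; 0 0.008 -0.002 0.06 0 0 -0.004; 0 0.008 -0.002 0.09 0 0 -0.004; 0 0.008 -0.002 0.12 0 0 -0.004"
}}

```text
time: 7.55
tool_pos: [0.5834, 0.1441, 0.2365]
tool_rot: [-0.0, 0.63, 0.777, -0.0]
contact_force: [1.1, -0.2, -2.1]
gripper_width: 0.155
grasp_force: 58.8
```

```bash
python3 -c "
from h import *
print(goto([.5838,.1465,.2115],.207))
f=grab_frame('wrist'); cv2.imwrite('pics/g.png',f['color'][:,:,::-1])
p=cloud('wrist','stand'); q=p[(p[:,2]>.165)&(p[:,2]<.2)&(p[:,1]<.21)]; print('rod',line(q))
print(goto([.5838,.1465,.2115],.207))
"
```

```text
7.55 [0.5834 0.1441 0.2365] F [ 1.14 -0.22 -2.12] w 0.155
(array([0.0046, 0.0019, 0.05  ]), array([-0.0008, -0.0001,  0.0003]))
rod (array([ 0.2086, -0.978 ,  0.5887,  0.1796], dtype=float32), 2672)
7.7 [0.583  0.144  0.2365] F [-0.22 -0.45 -2.49] w 0.157
(array([0.0045, 0.0027, 0.0499]), array([-0.002 , -0.0002,  0.0003]))
```

View pics/g.png

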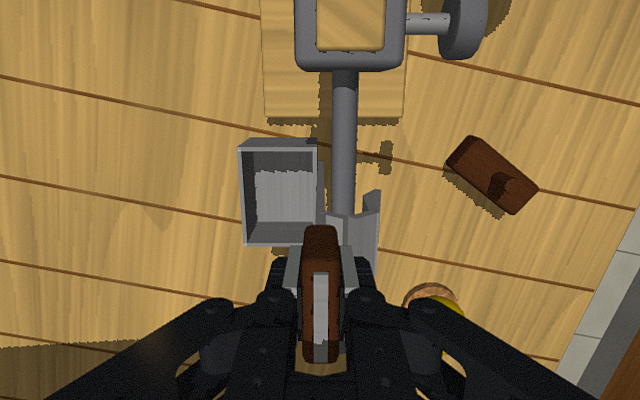

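The rod (column 345 at row 210) lies under the hook's ridge (about 347). Lowering close to the seat.

Request:
{"method": "jog_arm", "body": {
  "motion": "0 0 0 0.01 0 0 0; 0 0 0 0.02 0 0 0; 0 0 0 0.03 0 0 0; 0 0 0 0.038 0 0 0; 0 0 0 0.042 0 0 0"
}}

```text
time: 8.32
tool_pos: [0.5836, 0.1441, 0.2169]
tool_rot: [-0.0, 0.63, 0.777, -0.0]
contact_force: [0.4, 0.2, -2.9]
gripper_width: 0.154
grasp_force: 58.9
```

Request:
{"method": "jog_arm", "body": {
  "motion": "0 0 0 0.002 0 0 0; 0 0 0 0.004 0 0 0; 0 0 0 0.004 0 0 0; 0 0 0 0.004 0 0 0; 0 0 0 0.004 0 0 0"
}}

```text
time: 8.95
tool_pos: [0.5838, 0.1442, 0.2154]
tool_rot: [0.0, 0.63, 0.777, 0.0]
contact_force: [-0.1, 0.8, -2.8]
gripper_width: 0.152
grasp_force: 58.9
```

Request:
{"method": "jog_arm", "body": {
  "motion": "0 0 0 0.002 0 0 0; 0 0 0 0.004 0 0 0; 0 0 0 0.004 0 0 0; 0 0 0 0.004 0 0 0; 0 0 0 0.004 0 0 0"
}}

```text
time: 9.57
tool_pos: [0.5838, 0.1442, 0.2133]
tool_rot: [0.0, 0.63, 0.777, 0.0]
contact_force: [-0.1, 0.2, -3.2]
gripper_width: 0.153
grasp_force: 58.9
```

Request:
{"method": "jog_arm", "body": {
  "motion": "0 0 0 0.002 0 0 0; 0 0 0 0.003 0 0 0; 0 0 0 0.003 0 0 0; 0 0 0 0.003 0 0 0; 0 0 0 0.003 0 0 0"
}}

```text
time: 10.2
tool_pos: [0.5839, 0.1442, 0.2126]
tool_rot: [0.0, 0.63, 0.777, 0.0]
contact_force: [-3.2, -0.6, 4.8]
gripper_width: 0.154
grasp_force: 59.9
```

Request:
{"method": "jog_arm", "body": {
  "motion": "0 0 -0.002 0 0 0 0; 0 0 -0.002 0.001 0 0 0; 0 0 -0.002 0.001 0 0 0; 0 0 -0.002 0.001 0 0 0; 0 0 -0.002 0.001 0 0 0"
}}

```text
time: 10.82
tool_pos: [0.5833, 0.144, 0.2122]
tool_rot: [0.001, 0.63, 0.777, 0.001]
contact_force: [-2.6, -0.2, 5.4]
gripper_width: 0.161
grasp_force: 60.2
```

Request:
{"method": "jog_arm", "body": {
  "motion": "0 0 -0.002 0 0 0 0; 0 0 -0.003 0 0 0 0; 0 0 -0.003 0.001 0 0 0; 0 0 -0.003 0.001 0 0 0; 0 0 -0.003 0.001 0 0 0"
}}

```text
time: 11.45
tool_pos: [0.5825, 0.1438, 0.2118]
tool_rot: [0.001, 0.63, 0.777, 0.001]
contact_force: [5.4, 0.6, 4.7]
gripper_width: 0.153
grasp_force: 59.9
```

```bash
python3 -c "
from h import *
for c in ['scene','wrist']:
    f=grab_frame(c); 
    if c=='scene': cv2.imwrite('pics/h.png',cv2.resize(f['color'][100:250,280:480,::-1],(800,600),interpolation=cv2.INTER_CUBIC))
    for t in ['cup_grip','cup_hook','rod_mid']: print(c,t,[(np.round(r['at'],4),round(r['p'],2)) for r in place_of(c,t)[:1]])
for i in range(4): grab_frame('wrist'); s=state(); print(np.round(s['contact_force'],1),np.round(s['ft_torque'],2),s['gripper_width'])
"
```

```text
scene cup_grip [(array([0.5836, 0.1441, 0.2296]), 0.66)]
scene cup_hook [(array([0.5981, 0.1475, 0.1805]), 0.93)]
scene rod_mid [(array([0.7636, 0.1706, 0.0103]), 0.74)]
wrist cup_grip [(array([0.5841, 0.1416, 0.2282]), 0.78)]
wrist cup_hook [(array([0.5969, 0.1415, 0.1872]), 0.85)]
wrist rod_mid []
[5.7 1.  4.1] [ 0.28 -1.23 -0.03] 0.15736076852312533
[5.  1.6 5.2] [ 0.23 -1.11  0.01] 0.1553085441997708
[5.2 2.  5.5] [ 0.3  -1.18  0.01] 0.15310597866309636
[5.4 1.1 5.1] [ 0.34 -1.15  0.  ] 0.15998223792224434
```

View pics/h.png

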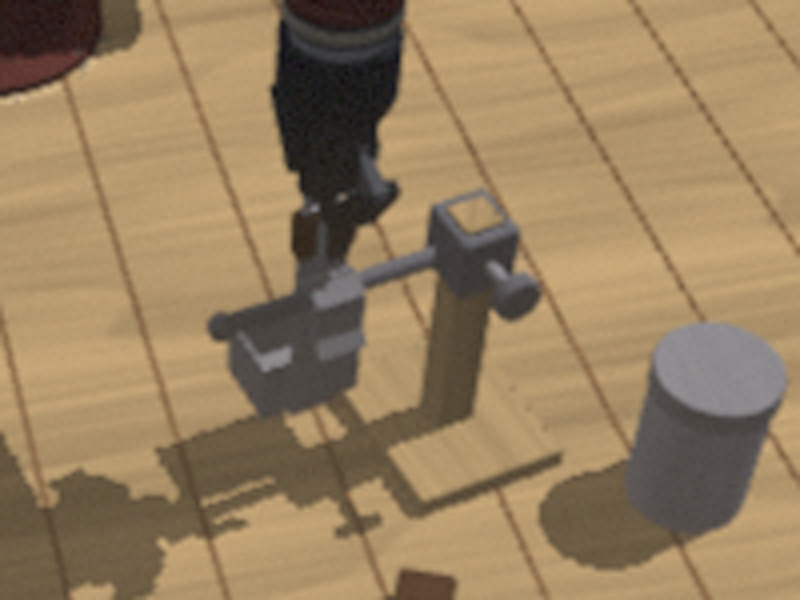

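The hook is over the rod at (335,285) in the crop, between the knob and the clamp, and the rod is bearing the load with the grip still shut. The sideways force has reversed, so I'll re-centre by about 0.7 mm and then open a little at a time.

Request:
{"method": "jog_arm", "body": {
  "motion": "0 0 0.0014 0 0 0 0; 0 0 0.0014 0 0 0 0; 0 0 0.0014 0 0 0 0; 0 0 0.0014 0 0 0 0; 0 0 0.0014 0 0 0 0"
}}

```text
time: 12.68
tool_pos: [0.5826, 0.1439, 0.2118]
tool_rot: [0.001, 0.63, 0.777, 0.001]
contact_force: [3.1, 1.0, 5.7]
gripper_width: 0.159
grasp_force: 60.3
```

Request:
{"method": "jog_arm", "body": {
  "motion": "12 0 0 0 0 0 0; 14 0 0 0 0 0 0; 15 0 0 0 0 0 0; 15.5 0 0 0 0 0 0; 16 0 0 0 0 0 0"
}}

```text
time: 13.3
tool_pos: [0.5826, 0.1438, 0.2117]
tool_rot: [0.001, 0.63, 0.777, 0.001]
contact_force: [3.6, 0.3, 6.2]
gripper_width: 0.162
grasp_force: 22.0
```

Request:
{"method": "jog_arm", "body": {
  "motion": "16.3 0 0 0 0 0 0; 16.6 0 0 0 0 0 0; 17 0 0 0 0 0 0; 17.5 0 0 0 0 0 0; 18 0 0 0 0 0 0"
}}

```text
time: 13.92
tool_pos: [0.5809, 0.1436, 0.2101]
tool_rot: [-0.001, 0.63, 0.777, -0.001]
contact_force: [-2.1, 1.0, 2.9]
gripper_width: 0.181
grasp_force: 1.8
```

Request:
{"method": "jog_arm", "body": {
  "motion": "18.8 0 0 0 0 0 0; 19.6 0 0 0 0 0 0; 20.4 0 0 0 0 0 0; 21.2 0 0 0 0 0 0; 22 0 0 0 0 0 0"
}}

```text
time: 14.55
tool_pos: [0.5819, 0.1438, 0.2106]
tool_rot: [-0.0, 0.63, 0.777, -0.0]
contact_force: [-0.4, 0.8, -0.9]
gripper_width: 0.222
grasp_force: 0.5
```

Request:
{"method": "jog_arm", "body": {
  "motion": "22.8 0 0 0 0 0 0; 23.6 0 0 0 0 0 0; 24.4 0 0 0 0 0 0; 25.2 0 0 0 0 0 0; 26 0 0 0 0 0 0"
}}

```text
time: 15.18
tool_pos: [0.582, 0.1438, 0.2108]
tool_rot: [0.0, 0.63, 0.777, 0.0]
contact_force: [-1.0, -0.5, -0.6]
gripper_width: 0.262
grasp_force: 0.5
```

```bash
python3 -c "
from h import *
f=grab_frame('wrist'); cv2.imwrite('pics/i.png',f['color'][:,:,::-1]); s=state(); print(s['contact_force'],s['grasp_force'])
for t in ['cup_grip','cup_hook']: print(t,[(np.round(r['at'],4),round(r['p'],2)) for r in place_of('wrist',t)[:1]])"
```

```text
[-1.33814693 -0.34222839 -0.03983498] 0.49038456912967376
cup_grip [(array([0.58  , 0.1412, 0.2297]), 0.9)]
cup_hook [(array([0.5947, 0.1427, 0.1851]), 0.68)]
```

View pics/i.png

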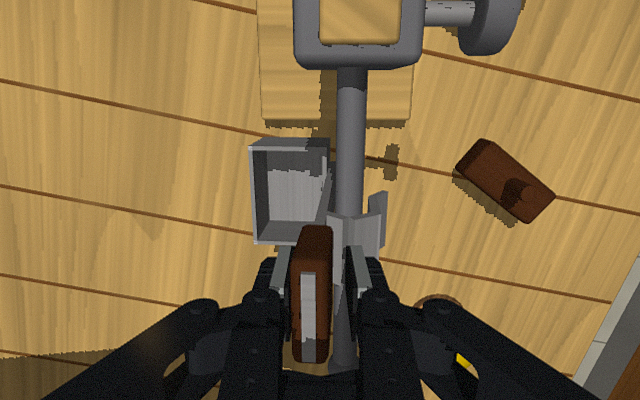

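The cup is hooked and its grip (311,290) now leans on the left finger (285), with a gap opening on the right, as expected. I'll keep opening slowly.

Request:
{"method": "jog_arm", "body": {
  "motion": "26.8 0 0 0 0 0 0; 27.6 0 0 0 0 0 0; 28.4 0 0 0 0 0 0; 29.2 0 0 0 0 0 0; 30 0 0 0 0 0 0"
}}

```text
time: 15.95
tool_pos: [0.582, 0.1438, 0.2108]
tool_rot: [0.0, 0.63, 0.777, 0.0]
contact_force: [-1.2, 0.0, -0.3]
gripper_width: 0.299
grasp_force: 0.4
```

Request:
{"method": "jog_arm", "body": {
  "motion": "30.8 0 0 0 0 0 0; 31.6 0 0 0 0 0 0; 32.4 0 0 0 0 0 0; 33.2 0 0 0 0 0 0; 34 0 0 0 0 0 0"
}}

```text
time: 16.58
tool_pos: [0.582, 0.1438, 0.2108]
tool_rot: [0.0, 0.63, 0.777, 0.0]
contact_force: [-0.8, -0.2, -1.3]
gripper_width: 0.339
grasp_force: 0.3
```

Request:
{"method": "jog_arm", "body": {
  "motion": "34.8 0 0 0 0 0 0; 35.6 0 0 0 0 0 0; 36.4 0 0 0 0 0 0; 37.2 0 0 0 0 0 0; 38 0 0 0 0 0 0"
}}

```text
time: 17.2
tool_pos: [0.582, 0.1438, 0.2108]
tool_rot: [0.0, 0.63, 0.777, 0.0]
contact_force: [-0.6, -0.3, -0.2]
gripper_width: 0.379
grasp_force: 0.2
```

Request:
{"method": "jog_arm", "body": {
  "motion": "38.8 0 0 0 0 0 0; 39.6 0 0 0 0 0 0; 40.4 0 0 0 0 0 0; 41.2 0 0 0 0 0 0; 42 0 0 0 0 0 0"
}}

```text
time: 17.82
tool_pos: [0.582, 0.1438, 0.2108]
tool_rot: [0.0, 0.63, 0.777, 0.0]
contact_force: [0.7, -0.5, -0.4]
gripper_width: 0.424
grasp_force: 0.2
```

Request:
{"method": "jog_arm", "body": {
  "motion": "42.8 0 0 0 0 0 0; 43.6 0 0 0 0 0 0; 44.4 0 0 0 0 0 0; 45.2 0 0 0 0 0 0; 46 0 0 0 0 0 0"
}}

```text
time: 18.45
tool_pos: [0.582, 0.1438, 0.2108]
tool_rot: [0.0, 0.63, 0.777, 0.0]
contact_force: [-1.4, 0.3, -0.6]
gripper_width: 0.462
grasp_force: 0.3
```

Request:
{"method": "jog_arm", "body": {
  "motion": "46.8 0 0 0 0 0 0; 47.6 0 0 0 0 0 0; 48.4 0 0 0 0 0 0; 49.2 0 0 0 0 0 0; 50 0 0 0 0 0 0"
}}

```text
time: 19.08
tool_pos: [0.582, 0.1438, 0.2108]
tool_rot: [0.0, 0.63, 0.777, 0.0]
contact_force: [-0.3, 0.2, -0.1]
gripper_width: 0.503
grasp_force: 0.3
```

Request:
{"method": "jog_arm", "body": {
  "motion": "50.8 0 0 0 0 0 0; 51.6 0 0 0 0 0 0; 52.4 0 0 0 0 0 0; 53.2 0 0 0 0 0 0; 54 0 0 0 0 0 0"
}}

```text
time: 19.7
tool_pos: [0.582, 0.1438, 0.2108]
tool_rot: [0.0, 0.63, 0.777, 0.0]
contact_force: [-0.2, -0.3, -0.8]
gripper_width: 0.541
grasp_force: 0.1
```

Request:
{"method": "jog_arm", "body": {
  "motion": "54.8 0 0 0 0 0 0; 55.6 0 0 0 0 0 0; 56.4 0 0 0 0 0 0; 57.2 0 0 0 0 0 0; 58 0 0 0 0 0 0"
}}

```text
time: 20.32
tool_pos: [0.582, 0.1438, 0.2108]
tool_rot: [-0.0, 0.63, 0.777, 0.0]
contact_force: [-0.1, 0.4, -0.8]
gripper_width: 0.582
grasp_force: 0.2
```

```bash
python3 -c "
from h import *
f=grab_frame('wrist'); cv2.imwrite('pics/j.png',f['color'][:,:,::-1]); s=state(); print(s['contact_force'],s['grasp_force'])
for t in ['cup_grip','cup_hook']: print(t,[(np.round(r['at'],4),round(r['p'],2)) for r in place_of('wrist',t)[:1]])"
```

```text
[-0.34748575  0.20016437 -0.0292511 ] 3.0249196480980345e-08
cup_grip [(array([0.567 , 0.1389, 0.2256]), 0.72)]
cup_hook []
```

View pics/j.png

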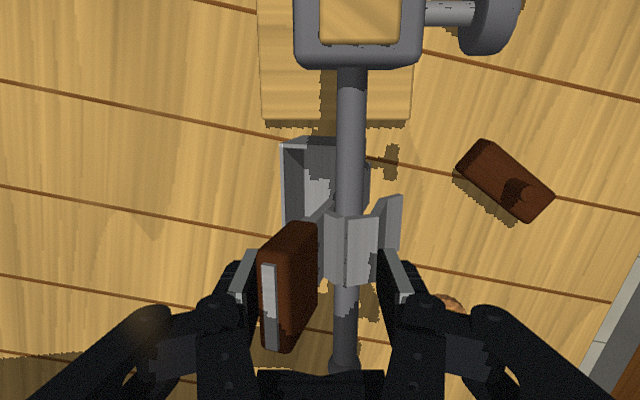

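The cup hangs at its lean. The left finger barely touches the grip at (262,275) and the pad force is zero. I'll finish opening, shift the tool slightly to the cup side for clearance, and rise straight up.

Request:
{"method": "jog_arm", "body": {
  "motion": "59 0 0 0 0 0 0; 60 0 0 0 0 0 0; 61 0 0 0 0 0 0; 62 0 0 0 0 0 0; 63 0 0 0 0 0 0"
}}

```text
time: 21.1
tool_pos: [0.582, 0.1438, 0.2108]
tool_rot: [-0.0, 0.63, 0.777, 0.0]
contact_force: [0.3, -0.0, -0.5]
gripper_width: 0.629
grasp_force: 0.0
```

Request:
{"method": "jog_arm", "body": {
  "motion": "65 0 0 0 0 0 0; 67 0 0 0 0 0 0; 70 0 0 0 0 0 0; 75 0 0 0 0 0 0; 80 0 0 0 0 0 0"
}}

```text
time: 21.72
tool_pos: [0.582, 0.1438, 0.2108]
tool_rot: [0.0, 0.63, 0.777, 0.0]
contact_force: [-0.1, -0.1, -0.5]
gripper_width: 0.797
grasp_force: 0.0
```

Request:
{"method": "jog_arm", "body": {
  "motion": "90 0 -0.002 0 0 0 0; 100 0 -0.004 0 0 0 0; 100 0 -0.008 0 0 0 0; 100 0 -0.012 0 0 0 0; 100 0 -0.014 0 0 0 0"
}}

```text
time: 22.35
tool_pos: [0.575, 0.1423, 0.2108]
tool_rot: [0.0, 0.63, 0.777, 0.0]
contact_force: [0.2, 0.1, 1.3]
gripper_width: 1.001
grasp_force: 0.0
```

Request:
{"method": "jog_arm", "body": {
  "motion": "100 0 0 -0.01 0 0 0; 100 0 0 -0.03 0 0 0; 100 0 0 -0.06 0 0 0; 100 0 0 -0.1 0 0 0; 100 0 0 -0.15 0 0 0"
}}

```text
time: 22.98
tool_pos: [0.5752, 0.1424, 0.2876]
tool_rot: [0.0, 0.63, 0.777, 0.0]
contact_force: [0.8, 0.1, 0.1]
gripper_width: 0.999
grasp_force: 0.0
```

Request:
{"method": "jog_arm", "body": {
  "motion": "100 0 0 -0.05 0 0 0; 100 0 0 -0.1 0 0 0; 100 0 0 -0.12 0 0 0; 100 0 0 -0.12 0 0 0; 100 0 0 -0.12 0 0 0"
}}

```text
time: 23.6
tool_pos: [0.5748, 0.1423, 0.3446]
tool_rot: [-0.001, 0.63, 0.777, -0.001]
contact_force: [-0.4, -0.3, 0.8]
gripper_width: 1.002
grasp_force: 0.0
```

```bash
python3 -c "
from h import *
print(state()['time'])
for i in range(3):
  for c in ['wrist','scene']:
    grab_frame(c)
    for t in ['cup','cup_grip','cup_hook','rod_mid']: print(c,t,[(np.round(r['at'],4),round(r['p'],2)) for r in place_of(c,t)[:1]])
p=cloud('wrist','cup'); print(p.min(0),p.max(0),state()['time'])"
```

```text
23.6
wrist cup [(array([0.5929, 0.1463, 0.0484]), 0.55)]
wrist cup_grip [(array([0.5682, 0.1399, 0.2233]), 0.79)]
wrist cup_hook [(array([0.5954, 0.1449, 0.1898]), 0.58)]
wrist rod_mid []
scene cup [(array([0.596 , 0.147 , 0.0498]), 0.85)]
scene cup_grip [(array([0.5687, 0.1391, 0.2247]), 0.91)]
scene cup_hook [(array([0.5999, 0.1443, 0.1852]), 0.67)]
scene rod_mid [(array([0.591 , 0.1462, 0.1835]), 0.95)]
wrist cup [(array([0.597, 0.146, 0.049]), 0.62)]
wrist cup_grip [(array([0.5671, 0.1364, 0.2241]), 0.9)]
wrist cup_hook []
wrist rod_mid []
scene cup [(array([0.5969, 0.1464, 0.0534]), 0.76)]
scene cup_grip [(array([0.569 , 0.1419, 0.2209]), 0.76)]
scene cup_hook [(array([0.5984, 0.1453, 0.1856]), 0.65)]
scene rod_mid [(array([0.5923, 0.1461, 0.1828]), 0.56)]
wrist cup [(array([0.5954, 0.1455, 0.0507]), 0.95)]
wrist cup_grip [(array([0.5697, 0.1377, 0.2251]), 0.87)]
wrist cup_hook [(array([0.5972, 0.1413, 0.1889]), 0.65)]
wrist rod_mid []
scene cup [(array([0.5989, 0.1468, 0.0521]), 0.9)]
scene cup_grip [(array([0.5694, 0.1398, 0.2238]), 0.87)]
scene cup_hook [(array([0.5991, 0.1418, 0.1836]), 0.61)]
scene rod_mid [(array([0.5926, 0.1484, 0.1824]), 0.79)]
[ 0.54789954  0.02667931 -0.0021624 ] [0.66737693 0.18646801 0.24431344] 25.2
```

The hook sits on the rod near its middle, and the cup's position is steady. I'll wait briefly and hand in.

Request:
{"method": "jog_arm", "body": {
  "motion": "100 0 0 0 0 0 0; 100 0 0 0 0 0 0; 100 0 0 0 0 0 0; 100 0 0 0 0 0 0; 100 0 0 0 0 0 0"
}}

```text
time: 25.82
tool_pos: [0.5752, 0.1423, 0.3458]
tool_rot: [0.0, 0.63, 0.777, -0.0]
contact_force: [0.9, 0.3, 0.0]
gripper_width: 0.999
grasp_force: 0.0
```

```bash
python3 -c "
from plant import *
print(job_done(),state()['time'])"
```

```text
the job is handed in; nothing more can be done
the job is handed in; nothing more can be done
```

The cup hangs by its hook near the middle of the rod, at its natural lean and steady in the last readings, with the gripper clear and the job handed in at about 26 s; the system did not report a verdict.

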